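# Uncouple and park the gas filter cartridge

## Robot

A 7-joint arm with a two-finger parallel gripper is mounted at the origin on the work surface. World frame = base frame: x ahead of the robot, y to its left, z up, the work surface at z = 0. Lengths are in m, angles in rad, forces in N, time in s.
With the tool pointing down it reaches from about 0.35 to 0.9 m from the base axis. Payload 19.9 kg.
Tool frame: the origin (TCP) lies at the very end of the fingers, on their centre line; the grasp point (between the pads) lies 19 mm behind it (env.grip_point_offset is the distance from the TCP to the grasp point, in m); z points along the fingers, y is the line along which they close (so a half turn about z gives the same grasp; the last joint's range is limited). The gripper opens to 94 mm and grips with 3 to 60 N. Pads are 16 mm wide; open, the fingers measure 119 mm over their backs; the gripper's body (75 mm by 177 mm) begins 78 mm behind the grasp point.
Start: joints at [-1.188, 0.417, -0.01, 1.614, 0.005, 1.111, -0.053], TCP at [0.258, 0.569, 0.205] pointing down, gripper open.
Joint ranges: [-2.81, 2.81], [-0.39, 2.02], [-1.27, 1.25], [0.06, 2.57], [-1.19, 4.33], [0.19, 2], [-2.82, 2.82]. Speed limits (rad/s): [1.89, 1.89, 2.39, 2.39, 3.01, 3.01, 3.01].

## Interface

Orientations are given as a unit quaternion [w, x, y, z].
In Python, from rig import get_obs, eyes, sign_off, env gives the robot as it stands.
- The arm moves only by the shell command python3 -m creep 'ROWS' [OPENING] [FORCE]. ROWS is JSON, a list of rows, each a list of 2 entries, a list of its own where there are three numbers: the shift along the tool's x, y, z in mm, then the turn, a rotation vector about the tool's x, y, z in rad. In form: [[[tx, ty, tz], [ax, ay, az]], ...]. A call has 1 to 8 rows; each row shifts and turns the commanded pose from where the row before left it, along the tool's axes as they then stand; what a row does not reach is not made up. A row lasts 1/10 s, in which the tool goes at most 50 mm and 8.59 degrees, less where a joint would pass 70% of its speed; a pose out of reach is approached as far as the arm can. A call with a gripper value outside its range is refused whole. OPENING is the opening, from -1 (shut) to 1 (fully open), set as the call begins (- or left out, the last holds). The fingers move at their own pace and stop on an object; FORCE is the grip in N (left out, the last holds). Time passes only in rows, so rows that do not move let the fingers close. It gives the time, the measured TCP pose, the force, the opening and the grip force at its end, in the units of the state.
- get_obs(): the state, without advancing time (a new reading comes with each control period).
- eyes.grab_frame(name): name is "scene" or "top" or "wrist"; returns (picture, depth): 400x640x3 uint8, blue, green, red; 400x640 float32, m along the optical axis (not along the pixel's ray), 0 where there is no reading.
- eyes.camera_info(name): a dict with "intrinsics" (3x3 intrinsics, pixels), "k1" (the pictures are not rectified: a ray, as slopes to the right and down, at radius r is drawn at 1 + k1 r^2 times it, then the intrinsics apply), "world_from_camera" (4x4, takes a point from camera to world coordinates); the wrist camera has in their place "hand_eye" (4x4, takes a point from camera to tool coordinates, whose origin is the TCP and whose axes are the flange's). Camera axes: x right, y up, looking along -z (the intrinsics and any distortion apply to the point x, -y, -z); pixel columns grow to the right and rows downward; lengths in m; the calibration is good to about 2 mm. A picture is of the moment at which its call begins: read the wrist's pose just before it. camera_info takes no time and is no camera call.
- sign_off(): hands the job in; it is judged then, once.
Trained networks look in the newest picture that a camera, given by its name, has taken for a name from the list of things; names that differ only in an ending like _2 or _b are one class to them, and where a whole thing is asked for, a point or a joint stands for the part that bears it (a point fixed in the world has none). Each returns a list of dicts, best first, with "confidence" (0 to 1); they miss things now and then, are a little off and sometimes report something else, mostly with a low value. They report only what shows in the picture. A call takes as long as a camera call. They do not tell look-alikes from the thing itself.
- eyes.outline_of(camera, query): "region" (400x640 bool, what is visible of it) and "location" ([column, row] in pixels, amid what is visible of it).
- eyes.landmark_of(camera, query): "location" ([column, row] in pixels: a listed point, or the origin of a listed thing).
The state is a dict: "time_s": time; "q": joint angles; "joint_velocities": joint speeds; "effort": joint torques, N m; "ee_pos": TCP position; "tool_rot": TCP orientation; "ft_force": force on the tool from outside, world axes, zero at the start; "ft_torque": the same for the moment, N m; "finger_gap": finger opening in m; "grasp_force": force on a finger pad.
Only numpy, scipy, OpenCV 4.12 (cv2) and the standard library are available. Lean on these libraries where they do the work, as an engineer would, in place of code of your own. Each camera call takes 0.05 s, during which the arm holds its last target. There are 200 camera calls.

## Task

The gas filter cartridge at the imaging bench is due for changing. Pull back the coupling's sprung sleeve without forcing it, until the cartridge's nipple has been pushed off its latch, and let the sleeve snap fully forward again. Then slide the cartridge up its ramp, out of the coupling, leave it sitting flat on the ramp resting against the top stop, and do not disturb the other things on the bench.

Things in the scene. Friction and masses are not known exactly. Their poses are not given: they have to be found in the camera images.
- station: Docking station fixed to the bench: grey base plate 380 x 100 x 8 mm with a black block (66 mm wide) and steel quick coupling at its low (-x) end, an aluminium ramp at its +x end. Origin: centre of the plate's underside; +x points horizontally the way the ramp climbs, z up. Coupling axis and ramp lie along y = 0 and both climb 7 degrees towards +x.
- ramp_foot (a point): Low edge of the ramp's upper surface, in the middle, 42 mm up the slope from axis_point and 34 mm under the coupling axis (square to the slope). The ramp runs 213 mm from here to the stop. Side rails, 54 mm apart inside and 66 mm outside, stand 10 mm above it.
- ramp_stop (a point): Middle of the top stop's face at the level of the ramp surface, 255 mm up the slope from axis_point; point cartridge_end comes here when the cartridge rests against the stop. Axes as the station's. The stop is a plate 66 mm wide, 10 mm thick, standing 36 mm above the ramp.
- axis_point (a point): Point on the coupling axis, fixed to the station, inside the mouth of the sleeve. How far the sleeve sits along the axis differs from unit to unit and is not measured: with the sleeve forward, its front face lies 0 to 10 mm up the slope from this point. Feel for it and for the sleeve's rear stop.
- sleeve (a joint): Sleeve: steel tube 46 mm in diameter with a finger flange 60 mm in diameter, 8 mm thick, at its front (up-ramp) end; the flange's front is a flat ring 17 to 30 mm from the axis, free to push on above or beside the stem. Value: retraction down the axis, away from the cartridge, m: 0 forward (sprung, 6 N rising to 14 N), 0.016 at its rear stop. 20 to 40 N bottoms it; over 60 N damages it.
- latch (a point): Where the latch holds the nipple, inside the coupling on its axis. The latch lets go only in about the last 2 mm of the sleeve's travel. A damped spring ejector (10 N falling to 6 N) then pushes the cartridge 16 mm up the ramp within about a second; the sleeve must be held back meanwhile, and only after that can it come fully forward.
- cartridge: Loose gas filter cartridge, 0.24 to 0.39 kg: whitish cylinder 44 mm in diameter, 110 mm long, with grey end rings 48 mm in diameter, on a flat skid 110 x 50 mm whose underside is 34 mm under the axis. Origin: on the axis, midway along the housing; +x is horizontal, up-ramp (the axis climbs 7 degrees from it). Coupled, it is 90 mm short of the stop. Friction holds it on the ramp.
- nipple_tip (a point): End of the nipple. From the housing's low end face (55 mm from the cartridge origin) a steel stem 10 mm in diameter runs down along the axis and ends, 150 mm from the origin, in a collar 20 mm in diameter, 6 mm thick. When coupled the tip is 40 mm down the axis from axis_point, the end face 55 mm up it, and 45 to 55 mm of bare stem show.
- cartridge_end (a point): Middle of the bottom edge of the cartridge's high (+x) end face, at skid underside level.
- well_plate: Bystander: clear lidded well plate 127 x 85 x 20 mm; origin centre of underside.
- tip_rack: Bystander: black pipette tip rack 122 x 83 x 58 mm; origin centre of underside.
- bottle: Bystander: glass bottle 70 mm in diameter, 150 mm tall; origin centre of underside.
- beaker: Bystander: glass beaker 76 mm in diameter, 90 mm tall; origin centre of underside.
- canister: Bystander: black objective canister 46 mm in diameter, 58 mm tall, standing close beside the ramp; origin centre of underside.
- dish: Bystander: clear dish 86 mm in diameter, 22 mm high, lying close beside the station on its other side; origin centre of underside.
- wrench: Bystander: wrench 160 mm long lying beside the coupling; origin centre of underside.
There are look-alikes about, which are no part of the job. Leave any green look-alike of the cartridge alone.

How it is judged:
By the outcome, as a careful person would: the job done as asked, in the order asked, and still so for the second after the job is handed in, with the robot touching nothing.
It also fails if it takes over 42 s, if anything falls off the work surface, if the arm or the gripper's body presses on something with over 40 N, if the wrist force passes 120 N, or if a joint passes its speed limit or range.

## Working session

There is one attempt and no reset: what is moved stays moved. The work goes in short steps, Python scripts to look and compute and a shell command to move; the robot and the scene stay as the last step left them, time stands still between calls to the robot, and variables do not carry over. Pictures are saved under pics/ and viewed, at most 10 in all, crops included, and the job is handed in when it is done.

```bash
ls; mkdir -p pics; cat > h.py <<'E'
import numpy as np, cv2
from scipy.spatial.transform import Rotation as R
from rig import get_obs, eyes, sign_off, env
def cam(name,obs=None):
    c=eyes.camera_info(name)
    if 'world_from_camera' in c: T=np.array(c['world_from_camera'])
    else:
        o=obs; q=o['tool_rot']; M=np.eye(4); M[:3,:3]=R.from_quat([q[1],q[2],q[3],q[0]]).as_matrix(); M[:3,3]=o['ee_pos']
        T=M@np.array(c['hand_eye'])
    return np.array(c['intrinsics']),c['k1'],T
def ray(uv,K,k1):
    p=np.array([(uv[0]-K[0,2])/K[0,0],(uv[1]-K[1,2])/K[1,1]]); s=p.copy()
    for _ in range(20): s=p/(1+k1*(s@s))
    return np.array([s[0],-s[1],-1.])
def at_depth(uv,d,C): K,k1,T=C; return T[:3,:3]@(ray(uv,K,k1)*d)+T[:3,3]
def at_z(uv,z,C):
    K,k1,T=C; r=T[:3,:3]@ray(uv,K,k1); return T[:3,3]+r*(z-T[2,3])/r[2]
def proj(P,C):
    K,k1,T=C; c=T[:3,:3].T@(np.asarray(P)-T[:3,3]); s=np.array([c[0],-c[1]])/-c[2]; s=s*(1+k1*(s@s)); return np.array([K[0,0]*s[0]+K[0,2],K[1,1]*s[1]+K[1,2]])
E
python3 - <<'E'
from h import *
o=get_obs(); print(o)
for n in ['top','scene']:
    im,d=eyes.grab_frame(n); cv2.imwrite(f'pics/{n}0.png',im); np.save(f'{n}0.npy',d)
    C=cam(n); print(n,C[0].round(1).tolist(),C[1],C[2].round(3).tolist())
    for q in ['station','cartridge','ramp_stop','ramp_foot','axis_point','cartridge_end','sleeve','nipple_tip','canister','dish','wrench']:
        for r in eyes.landmark_of(n,q)[:3]:
            u=r['location'];print(q,round(r['confidence'],2),np.round(u,1))
E
```

```text
pics
{'time_s': 0.0, 'q': array([-1.18749581,  0.41798211, -0.0103426 ,  1.61417596,  0.00467055,
        1.11066839, -0.05300775]), 'joint_velocities': array([-5.81082939e-05, -3.90373656e-04,  1.06449125e-03,  9.26396744e-04,
       -1.03077781e-03,  1.56932006e-03,  7.84971038e-04]), 'effort': array([ 1.18532007e-03, -8.51234007e+01,  6.39216788e-01, -4.25983536e+01,
       -4.88199200e-02,  1.86945201e-02,  1.13378999e-04]), 'ee_pos': array([0.25741503, 0.56911939, 0.20481926]), 'tool_rot': array([-1.03831765e-04,  2.10795242e-01,  9.77530051e-01, -5.95868299e-04]), 'ft_force': array([ 0.48218855, -0.32605235, -0.53412194]), 'ft_torque': array([0.00261833, 0.02049541, 0.02660684]), 'grasp_force': 0.0, 'finger_gap': 0.09370487230675373}
top [[436.7, 0.0, 320.8], [0.0, 436.7, 199.7], [0.0, 0.0, 1.0]] 0.03827185713987733 [[0.001, 0.99, -0.138, 0.391], [-1.0, -0.0, -0.008, -0.007], [-0.008, 0.138, 0.99, 1.562], [0.0, 0.0, 0.0, 1.0]]
station 0.59 [329.6 231.1]
station 0.33 [308.4 239.8]
cartridge 0.85 [323.8 231.7]
cartridge 0.58 [243.2 146.5]
ramp_stop 0.79 [286.8 254.2]
ramp_stop 0.38 [308.1 239.7]
ramp_foot 0.88 [341.3 223.4]
axis_point 0.86 [352.  219.1]
cartridge_end 0.69 [250.8 131.9]
cartridge_end 0.62 [305.7 241.1]Traceback (most recent call last):
  File "<stdin>", line 7, in <module>
ValueError: it knows: axis_point, beaker, bottle, canister, cartridge, cartridge_end, dish, latch, nipple_tip, ramp_foot, ramp_stop, station, tip_rack, well_plate, wrench
```

```bash
python3 - <<'E'
from h import *
n='scene'
im,d=eyes.grab_frame(n); cv2.imwrite(f'pics/{n}0.png',im); np.save(f'{n}0.npy',d)
C=cam(n); print(C[0].round(1).tolist(),C[1],C[2].round(3).tolist())
for q in ['station','cartridge','ramp_stop','ramp_foot','axis_point','cartridge_end']:
    for r in eyes.landmark_of(n,q)[:3]: print(q,round(r['confidence'],2),np.round(r['location'],1))
im=cv2.imread('pics/top0.png'); cv2.imwrite('pics/top_crop.png',cv2.resize(im[80:330,180:480],None,fx=2.4,fy=2.4,interpolation=3))
E
```

```text
[[396.6, 0.0, 320.5], [0.0, 396.6, 204.3], [0.0, 0.0, 1.0]] 0.022357176065199984 [[0.018, -0.709, 0.705, 1.535], [1.0, 0.006, -0.019, -0.023], [0.009, 0.705, 0.709, 1.014], [0.0, 0.0, 0.0, 1.0]]
station 0.77 [314.7 200.9]
cartridge 0.66 [417.3 262.1]
cartridge 0.6 [322.1 185.3]
ramp_stop 0.91 [354.6 179.1]
ramp_foot 0.84 [300.7 197.3]
axis_point 0.88 [285.4 195.8]
cartridge_end 0.8 [330.9 185.6]
```

View pics/top_crop.png

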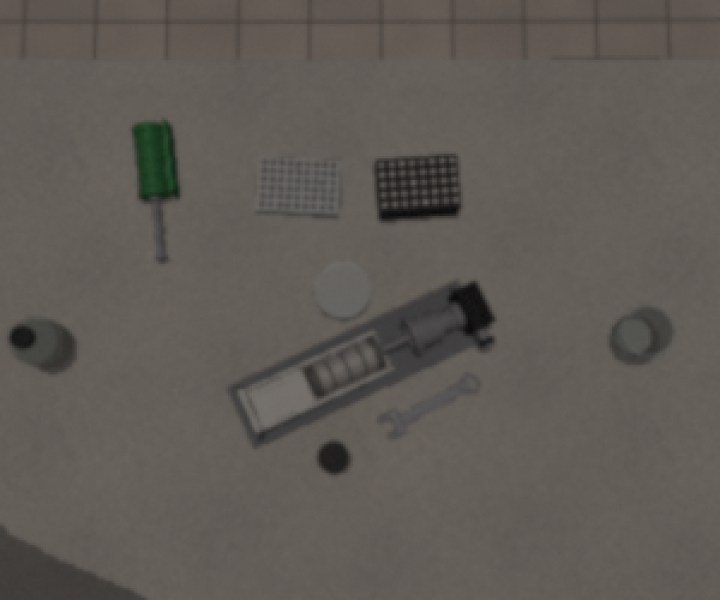

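View pics/scene0.png

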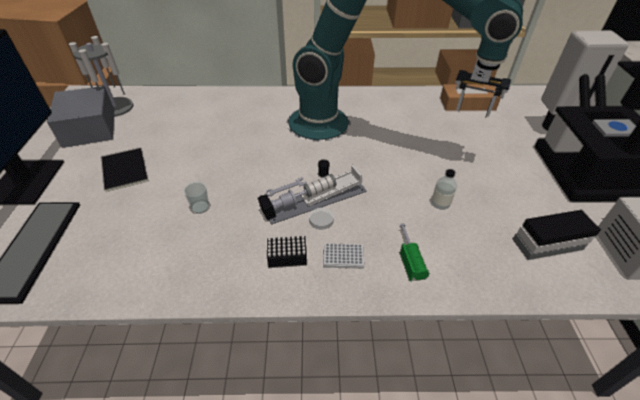

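The cartridge candidates are the whitish one on the ramp (top image 324,232; scene 322,185) and the green look-alike (top 243,147; scene 417,262). I choose the whitish one on the ramp. Next I fit the station pose.

```bash
cat > fit.py <<'E'
from h import *
from scipy.optimize import least_squares
c7,s7=np.cos(np.radians(7)),np.sin(np.radians(7))
def pts(p):
    A=p[:3]; cy,sy=np.cos(p[3]),np.sin(p[3]); s=np.array([cy*c7,sy*c7,s7]); n=np.array([-cy*s7,-sy*s7,c7])
    return dict(axis_point=A,ramp_foot=A+.042*s-.034*n,ramp_stop=A+.255*s-.034*n,cartridge=A+.11*s,cartridge_end=A+.165*s-.034*n),s,n
E
python3 - <<'E'
from fit import *
obs={'top':dict(cartridge=(323.8,231.7),ramp_stop=(286.8,254.2),ramp_foot=(341.3,223.4),axis_point=(352,219.1),cartridge_end=(305.7,241.1)),
'scene':dict(cartridge=(322.1,185.3),ramp_stop=(354.6,179.1),ramp_foot=(300.7,197.3),axis_point=(285.4,195.8),cartridge_end=(330.9,185.6))}
CC={n:cam(n) for n in obs}
def res(p):
    P=pts(p)[0]; return np.concatenate([proj(P[k],CC[n])-np.array(v) for n in obs for k,v in obs[n].items()])
r=least_squares(res,[.33,-.05,.06,2.6],loss='soft_l1'); print(r.x); print(res(r.x).reshape(-1,2).round(1).tolist())
P,s,n=pts(r.x); print({k:v.round(4).tolist() for k,v in P.items()}, s,n)
np.save('p.npy',r.x)
o=get_obs();q=o['tool_rot'];M=R.from_quat([q[1],q[2],q[3],q[0]]).as_matrix();print(M.round(3))
d=np.load('top0.npy')
for k in P: 
    u=proj(P[k],CC['top']).round().astype(int); print(k,u, at_depth(u,np.median(d[u[1]-1:u[1]+2,u[0]-1:u[0]+2]),CC['top']).round(4))
E
```

```text
[ 0.53452389 -0.1053105   0.04653031  2.01524841]
[[0.5, 0.7], [-1.2, -3.0], [-0.8, 2.1], [0.6, 0.1], [3.4, -1.0], [-4.6, -0.6], [-1.4, -2.9], [0.9, 1.3], [4.1, 0.9], [1.0, -0.1]]
{'axis_point': [0.5345, -0.1053, 0.0465], 'ramp_foot': [0.5148, -0.0639, 0.0179], 'ramp_stop': [0.4239, 0.1269, 0.0439], 'cartridge': [0.4876, -0.0067, 0.0599], 'cartridge_end': [0.4623, 0.0463, 0.0329]} [-0.42675838  0.8961167   0.12186934] [ 0.05239934 -0.1100293   0.99254615]
[[-0.911  0.412 -0.   ]
 [ 0.412  0.911 -0.   ]
 [-0.    -0.    -1.   ]]
axis_point [353 219] [ 0.5327 -0.1049  0.0721]
ramp_foot [340 225] [ 0.5132 -0.0608  0.0583]
ramp_stop [286 251] [0.4245 0.1256 0.0444]
cartridge [324 232] [ 0.4877 -0.0056  0.08  ]
cartridge_end [309 240] [0.4614 0.0457 0.0637]
```

```bash
python3 -m creep '[[[-33,-31,-3],[0,0,0]],[[-33,-31,-3],[0,0,0]],[[-33,-31,-3],[0,0,0]],[[-33,-31,-3],[0,0,0]],[[-33,-31,-3],[0,0,0]],[[-33,-31,-3],[0,0,0]],[[-33,-31,-3],[0,0,0]],[[-33,-31,-3],[0,0,0]]]'
python3 -m creep '[[[-33,-31,-3],[0,0,0]],[[-33,-31,-3],[0,0,0]],[[-33,-31,-3],[0,0,0]],[[-33,-31,-3],[0,0,0]],[[-33,-31,-3],[0,0,0]],[[-33,-31,-3],[0,0,0]],[[-33,-31,-3],[0,0,0]],[[-33,-31,-3],[0,0,0]]]'
python3 -m creep '[[[0,0,0],[0,0,0.14]],[[0,0,0],[0,0,0.14]],[[0,0,0],[0,0,0.14]],[[0,0,0],[0,0,0.14]],[[0,0,0],[0,0,0.14]],[[0,0,0],[0,0.122,0]],[[0,0,0],[0,0,0]],[[0,0,0],[0,0,0]]]' -0.4
python3 - <<'E'
from fit import *
o=get_obs(); print(o['ee_pos'],o['ft_force'],o['finger_gap'],o['q'].round(2))
q=o['tool_rot'];print(R.from_quat([q[1],q[2],q[3],q[0]]).as_matrix().round(3)); print(np.array(eyes.camera_info('wrist')['hand_eye']).round(3))
im,d=eyes.grab_frame('wrist'); cv2.imwrite('pics/w1.png',im); np.save('w1.npy',d)
C=cam('wrist',o); import pickle; pickle.dump(C,open('w1.pkl','wb')); print(C[0],C[1])
P=pts(np.load('p.npy'))[0]
for k in P:
    print(k,'pred',proj(P[k],C).round(),[(round(r['confidence'],2),np.round(r['location'],1).tolist()) for r in eyes.landmark_of('wrist',k)[:2]])
E
```

```text
time_s: 1.5
ee_pos: [0.3963, 0.2329, 0.2298]
tool_rot: [0.0, 0.211, 0.978, 0.0]
ft_force: [1.0, -0.1, 0.7]
finger_gap: 0.0938
grasp_force: 0.0
time_s: 2.3
ee_pos: [0.5347, -0.1018, 0.2539]
tool_rot: [0.0, 0.211, 0.978, 0.0]
ft_force: [-0.3, 0.5, 0.6]
finger_gap: 0.0938
grasp_force: 0.0
time_s: 3.1
ee_pos: [0.5342, -0.1009, 0.2532]
tool_rot: [-0.051, 0.533, 0.844, 0.032]
ft_force: [-0.1, -0.3, 1.0]
finger_gap: 0.0333
grasp_force: 0.0
[ 0.53421304 -0.10090604  0.25319757] [-0.07993436 -0.31061856  0.99984175] 0.03333134537994334 [-0.29  0.31  0.59  1.72 -0.27  1.25  0.83]
[[-0.427  0.903 -0.052]
 [ 0.896  0.431  0.108]
 [ 0.12  -0.001 -0.993]]
[[ 0.001  0.967  0.257  0.074]
 [ 1.    -0.001 -0.     0.001]
 [-0.     0.257 -0.967 -0.18 ]
 [ 0.     0.     0.     1.   ]]
[[308.13208899   0.         317.63090983]
 [  0.         308.13208899 200.40588158]
 [  0.           0.           1.        ]] 0.014204243662498802
axis_point pred [315. 201.] [(0.64, [317.4, 198.2])]
ramp_foot pred [315. 165.] [(0.74, [320.4, 164.0])]
ramp_stop pred [315. -16.] []
cartridge pred [315. 113.] [(0.87, [318.2, 110.9])]
cartridge_end pred [315.  67.] []
```

View pics/w1.png

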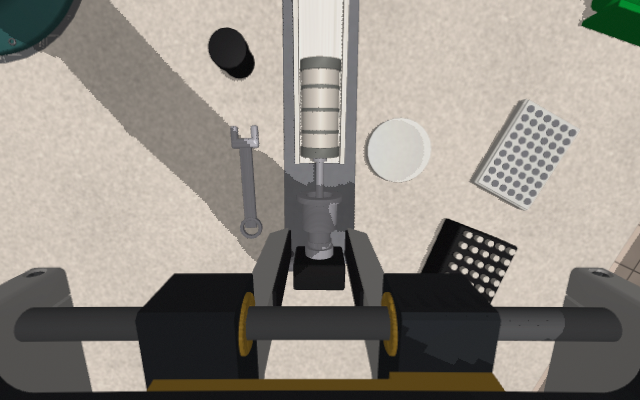

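```bash
python3 - <<'E'
from fit import *
d=np.load('w1.npy'); c=eyes.camera_info('wrist'); K=np.array(c['intrinsics']);H=np.array(c['hand_eye'])
def tool(u,v):
    return H[:3,:3]@(ray((u,v),K,c['k1'])*d[v,u])+H[:3,3]
im=cv2.imread('pics/w1.png')
for v in [20,40,70,85,100,120,130,145,165,172,180,186,190,194,198,202,206,212,220,230]:
    print(v,[ (u,*(1000*tool(u,v)).round(0).astype(int).tolist()) for u in [290,303,312,319,326,335,349] if d[v,u]>0])
for v in [40,100,180]: 
    row=im[v,270:370].astype(int).sum(1); print(v,row.tolist())
E
```

```text
20 [(290, 198, -35, 271), (303, 190, -16, 241), (312, 189, -5, 239), (319, 189, 3, 239), (326, 189, 12, 240), (335, 189, 22, 240), (349, 198, 42, 271)]
40 [(290, 174, -35, 267), (303, 167, -17, 239), (312, 168, -6, 240), (319, 168, 3, 240), (326, 167, 12, 239), (335, 168, 23, 240), (349, 174, 43, 268)]
70 [(290, 137, -35, 264), (303, 127, -15, 196), (312, 126, -5, 187), (319, 125, 3, 183), (326, 125, 11, 184), (335, 126, 21, 191), (349, 136, 43, 263)]
85 [(290, 117, -36, 259), (303, 111, -15, 193), (312, 110, -5, 186), (319, 110, 3, 182), (326, 110, 11, 184), (335, 111, 21, 192), (349, 118, 44, 261)]
100 [(290, 98, -36, 259), (303, 95, -15, 194), (312, 94, -5, 188), (319, 94, 3, 184), (326, 94, 11, 185), (335, 95, 21, 192), (349, 98, 44, 258)]
120 [(290, 72, -36, 255), (303, 72, -16, 197), (312, 72, -5, 185), (319, 73, 3, 184), (326, 73, 11, 184), (335, 72, 22, 194), (349, 72, 44, 257)]
130 [(290, 59, -36, 253), (303, 61, -16, 194), (312, 61, -5, 185), (319, 61, 3, 183), (326, 61, 11, 185), (335, 61, 22, 192), (349, 59, 45, 255)]
145 [(290, 39, -37, 253), (303, 43, -16, 197), (312, 4
[... 2708 characters left out ...]
 544, 530, 516, 498, 479, 455, 424, 430, 571, 455, 331, 654, 666, 658, 661, 399, 346, 355, 353, 353, 355, 356, 358, 358, 360, 367, 545, 586, 582, 584, 592, 596, 591, 590, 583, 576, 576, 581, 586]
180 [398, 388, 386, 390, 398, 402, 400, 395, 385, 379, 376, 377, 379, 377, 247, 231, 235, 233, 234, 237, 237, 235, 234, 234, 235, 231, 344, 357, 368, 367, 368, 365, 365, 364, 366, 372, 372, 372, 371, 370, 370, 376, 371, 364, 259, 229, 344, 406, 446, 491, 484, 452, 410, 338, 364, 366, 368, 365, 364, 363, 364, 365, 366, 368, 368, 366, 366, 362, 361, 361, 361, 362, 360, 361, 362, 366, 363, 364, 363, 352, 356, 357, 356, 362, 329, 550, 576, 581, 597, 595, 587, 588, 602, 616, 620, 609, 584, 585, 592, 598]
```

The crop confirms the whitish cartridge at (320,107), its stem at (319,177), and the flange front at row 197. The coupling axis is at tool y +3.5, z +206.5 mm, and the flange front is at x -20 mm.

```bash
python3 -m creep '[[[4,3.5,40],[0,0,0]],[[0,0,45],[0,0,0]],[[0,0,45],[0,0,0]],[[0,0,40],[0,0,0]],[[0,0,25],[0,0,0]],[[0,0,17],[0,0,0]],[[0,0,0],[0,0,0]]]'
python3 -m creep '[[[-4,0,0],[0,0,0]],[[-4,0,0],[0,0,0]],[[-2,0,0],[0,0,0]],[[0,0,0],[0,0,0]]]'
```

```text
time_s: 4.1
ee_pos: [0.5232, -0.0711, 0.0418]
tool_rot: [-0.053, 0.532, 0.845, 0.032]
ft_force: [0.1, -0.5, 0.1]
finger_gap: 0.0282
grasp_force: 0.0
time_s: 4.5
ee_pos: [0.5293, -0.0812, 0.043]
tool_rot: [-0.051, 0.532, 0.844, 0.033]
ft_force: [-0.1, 0.5, 1.3]
finger_gap: 0.0279
grasp_force: 0.0
```

```bash
python3 -m creep '[[[-2,0,0],[0,0,0]],[[-2,0,0],[0,0,0]],[[0,0,0],[0,0,0]]]';python3 -m creep '[[[-2,0,0],[0,0,0]],[[0,0,0],[0,0,0]]]';python3 -m creep '[[[-2,0,0],[0,0,0]],[[0,0,0],[0,0,0]]]'; python3 -m creep '[[[-2,0,0],[0,0,0]],[[0,0,0],[0,0,0]]]'
```

```text
time_s: 4.8
ee_pos: [0.5306, -0.0845, 0.0419]
tool_rot: [-0.051, 0.532, 0.844, 0.032]
ft_force: [-0.2, -0.2, 0.1]
finger_gap: 0.0283
grasp_force: 0.0
time_s: 5.0
ee_pos: [0.5312, -0.0855, 0.0416]
tool_rot: [-0.052, 0.532, 0.844, 0.033]
ft_force: [-2.1, 3.7, 5.4]
finger_gap: 0.0282
grasp_force: 2.7
time_s: 5.2
ee_pos: [0.5319, -0.087, 0.0414]
tool_rot: [-0.052, 0.532, 0.844, 0.033]
ft_force: [-3.8, 6.3, 5.8]
finger_gap: 0.0282
grasp_force: 3.4
time_s: 5.4
ee_pos: [0.5327, -0.0887, 0.0411]
tool_rot: [-0.053, 0.532, 0.844, 0.033]
ft_force: [-4.2, 6.0, 6.1]
finger_gap: 0.028
grasp_force: 3.9
```

```bash
python3 -m creep '[[[-2,0,0],[0,0,0]],[[-2,0,0],[0,0,0]],[[-2,0,0],[0,0,0]],[[0,0,0],[0,0,0]]]';python3 -m creep '[[[-2,0,0],[0,0,0]],[[0,0,0],[0,0,0]]]';python3 -m creep '[[[-2,0,0],[0,0,0]],[[0,0,0],[0,0,0]]]'
```

```text
time_s: 5.8
ee_pos: [0.5351, -0.0938, 0.0404]
tool_rot: [-0.053, 0.532, 0.844, 0.033]
ft_force: [-4.5, 7.9, 9.3]
finger_gap: 0.0283
grasp_force: 5.2
time_s: 6.0
ee_pos: [0.5358, -0.0954, 0.0402]
tool_rot: [-0.053, 0.532, 0.844, 0.033]
ft_force: [-7.0, 7.7, 9.5]
finger_gap: 0.0283
grasp_force: 5.9
time_s: 6.2
ee_pos: [0.5367, -0.0971, 0.0399]
tool_rot: [-0.053, 0.532, 0.845, 0.033]
ft_force: [-5.6, 8.0, 9.9]
finger_gap: 0.0282
grasp_force: 5.7
```

```bash
python3 -m creep '[[[-2,0,0],[0,0,0]],[[0,0,0],[0,0,0]]]';python3 -m creep '[[[-1,0,0],[0,0,0]],[[0,0,0],[0,0,0]]]';python3 -m creep '[[[-1,0,0],[0,0,0]],[[0,0,0],[0,0,0]]]'
```

```text
time_s: 6.4
ee_pos: [0.5374, -0.0988, 0.0397]
tool_rot: [-0.053, 0.532, 0.845, 0.033]
ft_force: [-7.6, 10.4, 12.3]
finger_gap: 0.0279
grasp_force: 6.7
time_s: 6.6
ee_pos: [0.5377, -0.0993, 0.0396]
tool_rot: [-0.054, 0.532, 0.845, 0.033]
ft_force: [-8.0, 11.1, 13.8]
finger_gap: 0.0285
grasp_force: 7.8
time_s: 6.8
ee_pos: [0.5377, -0.0993, 0.0396]
tool_rot: [-0.054, 0.532, 0.845, 0.033]
ft_force: [-11.7, 16.4, 18.9]
finger_gap: 0.0285
grasp_force: 10.9
```

```bash
python3 -m creep '[[[-0.5,0,0],[0,0,0]],[[0,0,0],[0,0,0]],[[0,0,0],[0,0,0]],[[0,0,0],[0,0,0]],[[0,0,0],[0,0,0]],[[0,0,0],[0,0,0]],[[0,0,0],[0,0,0]],[[0,0,0],[0,0,0]]]';python3 -m creep '[[[0,0,0],[0,0,0]],[[0,0,0],[0,0,0]],[[0,0,0],[0,0,0]],[[0,0,0],[0,0,0]],[[0,0,0],[0,0,0]],[[0,0,0],[0,0,0]]]'
python3 - <<'E'
from fit import *
im,d=eyes.grab_frame('wrist'); cv2.imwrite('pics/w2.png',im)
im,d=eyes.grab_frame('top'); cv2.imwrite('pics/t2.png',im[190:270,250:380])
print([(round(r['confidence'],2),np.round(r['location'],1).tolist()) for k in ['cartridge','cartridge_end'] for r in eyes.landmark_of('top',k)[:2]])
E
```

```text
time_s: 7.6
ee_pos: [0.5377, -0.0993, 0.0395]
tool_rot: [-0.055, 0.531, 0.845, 0.034]
ft_force: [-14.9, 18.4, 20.9]
finger_gap: 0.0281
grasp_force: 12.4
time_s: 8.2
ee_pos: [0.5377, -0.0994, 0.0396]
tool_rot: [-0.055, 0.531, 0.845, 0.034]
ft_force: [-15.0, 18.4, 21.4]
finger_gap: 0.0283
grasp_force: 12.4
[(0.89, [244.1, 145.7]), (0.6, [319.0, 231.1]), (0.76, [251.5, 130.4]), (0.74, [318.1, 232.7])]
```

View pics/w2.png

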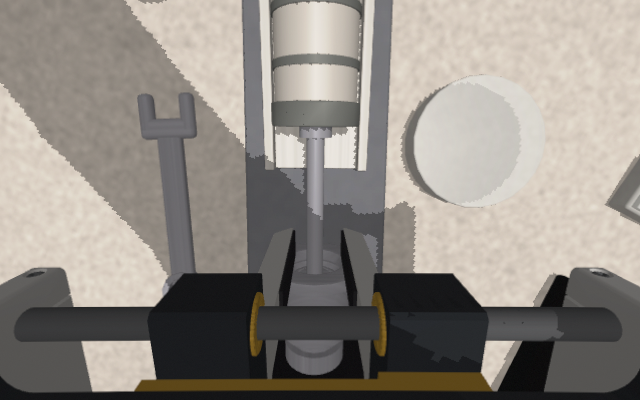

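The nipple is off the latch: the housing's low end is at row 125, well up past the ramp foot at row 168. Next I release the sleeve.

```bash
python3 -m creep '[[[12,0,0],[0,0,0]],[[15,0,0],[0,0,0]],[[13,0,0],[0,0,0]],[[0,0,0],[0,0,0]],[[0,0,0],[0,0,0]]]'
python3 - <<'E'
from fit import *
im,d=eyes.grab_frame('wrist'); cv2.imwrite('pics/w3.png',im)
c=eyes.camera_info('wrist'); K=np.array(c['intrinsics']);H=np.array(c['hand_eye'])
tool=lambda u,v:(1000*(H[:3,:3]@(ray((u,v),K,c['k1'])*d[v,u])+H[:3,3])).round(0).astype(int).tolist()
for v in range(130,300,8): print(v,[(u,*tool(u,v)) for u in [300,316,332] if d[v,u]>0])
E
```

```text
time_s: 8.9
ee_pos: [0.5224, -0.067, 0.0444]
tool_rot: [-0.051, 0.532, 0.845, 0.032]
ft_force: [0.1, -0.7, -0.3]
finger_gap: 0.028
grasp_force: 0.0
130 [(300, 69, -7, -26), (316, 69, 1, -29), (332, 69, 8, -27)]
138 [(300, 65, -7, -26), (316, 65, 1, -28), (332, 65, 8, -27)]
146 [(300, 61, -7, -25), (316, 61, 1, -28), (332, 61, 8, -27)]
154 [(300, 57, -7, -26), (316, 57, 1, -27), (332, 57, 9, -26)]
162 [(300, 53, -7, -26), (316, 53, 1, -28), (332, 53, 9, -25)]
170 [(300, 49, -7, -27), (316, 49, 1, -28), (332, 49, 9, -26)]
178 [(300, 46, -7, -29), (316, 46, 1, -29), (332, 45, 9, -27)]
186 [(300, 41, -7, -28), (316, 41, 1, -29), (332, 41, 9, -28)]
194 [(300, 37, -7, -28), (316, 38, 1, -30), (332, 37, 9, -28)]
202 [(300, 18, -11, 29), (316, 29, 1, -14), (332, 18, 12, 28)]
210 [(300, 12, -11, 29), (316, 24, 1, -11), (332, 12, 12, 29)]
218 [(300, 3, -11, 36), (316, 19, 1, -11), (332, 6, 12, 29)]
226 [(300, -3, -12, 36), (316, 13, 1, -9), (332, -3, 12, 36)]
234 [(300, -9, -12, 35), (316, 9, 1, -10), (332, -9, 12, 35)]
242 [(300, -15, -12, 34), (316, 4, 1, -11), (332, -14, 12, 33)]
250 [(300, -21, -12, 34), (316, -1, 1, -11), (332, -21, 12, 34)]
258 [(300, -27, -12, 33), (316, -6, 1, -11), (332, -27, 12, 33)]
266 [(300, -33, -12, 32), (316, -12, 1, -11), (332, -32, 12, 31)]
274 [(300, -30, -11, 13), (316, -18, 0, -9), (332, -30, 11, 13)]
282 [(300, -33, -10, 8), (316, -22, 1, -11), (332, -32, 11, 6)]
290 [(300, -39, -11, 9), (316, -28, 0, -11), (332, -39, 11, 8)]
298 [(300, -45, -11, 8), (316, -34, 0, -10), (332, -45, 11, 7)]
```

View pics/w3.png

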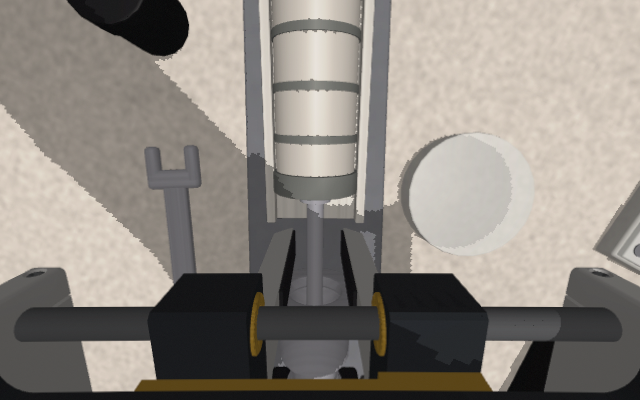

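The sleeve is forward: its bore mouth is about 29 mm behind the TCP, seen at (316,278), where -28 is expected for forward and -44 for retracted. The cartridge end is at (316,198), about 35 mm ahead. Next I push the cartridge up the ramp with the fingers straddling the stem.

```bash
python3 -m creep '[[[8,0.5,5],[0,0,0]],[[8,0,0],[0,0,0]],[[4,0,0],[0,0,0]],[[4,0,0],[0,0,0]],[[4,0,0],[0,0,0]],[[4,0,0],[0,0,0]],[[4,0,0],[0,0,0]],[[0,0,0],[0,0,0]]]'
python3 -m creep '[[[4,0,0],[0,0,0]],[[5,0,0],[0,0,0]],[[5,0,0],[0,0,0]],[[5,0,0],[0,0,0]],[[5,0,0],[0,0,0]],[[5,0,0],[0,0,0]],[[4,0,0],[0,0,0]],[[0,0,0],[0,0,0]]]'
python3 - <<'E'
from fit import *
im,d=eyes.grab_frame('wrist'); cv2.imwrite('pics/w4.png',im)
E
```

```text
time_s: 9.75
ee_pos: [0.5069, -0.0333, 0.0438]
tool_rot: [-0.052, 0.532, 0.845, 0.033]
ft_force: [0.3, 0.5, 0.7]
finger_gap: 0.028
grasp_force: 0.0
time_s: 10.55
ee_pos: [0.4925, -0.0035, 0.0477]
tool_rot: [-0.052, 0.532, 0.845, 0.033]
ft_force: [0.3, -0.4, 0.4]
finger_gap: 0.028
grasp_force: 0.1
```

View pics/w4.png

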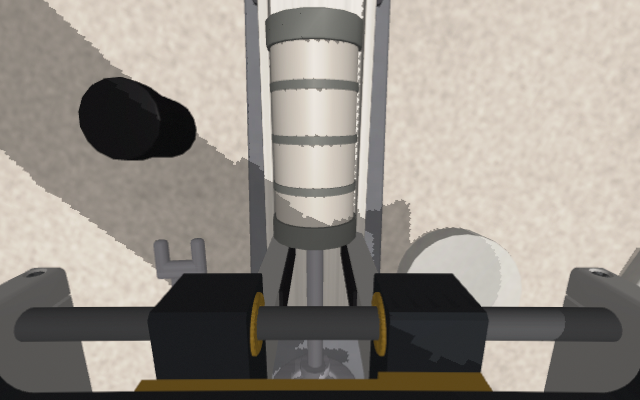

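The cartridge end ring (315,240) now lies against the fingers, and the cartridge is straight between the rails. I keep pushing.

```bash
python3 -m creep '[[[4,0,0],[0,0,0]],[[4,0,0],[0,0,0]],[[4,0,0],[0,0,0]],[[4,0,0],[0,0,0]],[[4,0,0],[0,0,0]],[[2,0,0],[0,0,0]],[[0,0,0],[0,0,0]]]'
python3 -m creep '[[[2,0,0],[0,0,0]],[[2,0,0],[0,0,0]],[[0,0,0],[0,0,0]]]';python3 -m creep '[[[2,0,0],[0,0,0]],[[0,0,0],[0,0,0]]]';python3 -m creep '[[[2,0,0],[0,0,0]],[[0,0,0],[0,0,0]]]'
```

```text
time_s: 11.3
ee_pos: [0.4832, 0.0159, 0.0504]
tool_rot: [-0.052, 0.532, 0.845, 0.033]
ft_force: [-0.1, -0.2, -0.1]
finger_gap: 0.0281
grasp_force: 0.0
time_s: 11.6
ee_pos: [0.4817, 0.0192, 0.0509]
tool_rot: [-0.052, 0.532, 0.844, 0.033]
ft_force: [0.1, -0.8, 0.4]
finger_gap: 0.0284
grasp_force: 0.4
time_s: 11.8
ee_pos: [0.4808, 0.0209, 0.0511]
tool_rot: [-0.052, 0.532, 0.844, 0.032]
ft_force: [0.5, -2.5, 0.6]
finger_gap: 0.0283
grasp_force: 0.7
time_s: 12.0
ee_pos: [0.48, 0.0227, 0.0513]
tool_rot: [-0.051, 0.532, 0.844, 0.032]
ft_force: [0.1, -2.5, -0.2]
finger_gap: 0.0282
grasp_force: 1.2
```

```bash
for i in 1; do :; done; python3 -m creep '[[[2,0,0],[0,0,0]],[[0,0,0],[0,0,0]]]';python3 -m creep '[[[2,0,0],[0,0,0]],[[0,0,0],[0,0,0]]]'
python3 - <<'E'
from fit import *
o=get_obs()
im,d=eyes.grab_frame('wrist'); cv2.imwrite('pics/w5.png',im)
c=eyes.camera_info('wrist'); K=np.array(c['intrinsics']);H=np.array(c['hand_eye'])
tool=lambda u,v:(1000*(H[:3,:3]@(ray((u,v),K,c['k1'])*d[v,u])+H[:3,3])).round(0).astype(int).tolist()
for v in [2,6,10,14,18,22,30,230,236,240,244,248,252,256]: print(v,[(u,*tool(u,v)) for u in [290,316,340] if d[v,u]>0])
E
```

```text
time_s: 12.2
ee_pos: [0.4798, 0.0227, 0.0516]
tool_rot: [-0.05, 0.533, 0.844, 0.032]
ft_force: [4.4, -13.0, -2.2]
finger_gap: 0.0278
grasp_force: 6.6
time_s: 12.4
ee_pos: [0.4797, 0.0228, 0.052]
tool_rot: [-0.049, 0.533, 0.844, 0.032]
ft_force: [7.5, -23.7, -2.1]
finger_gap: 0.0281
grasp_force: 12.0
2 [(290, 128, -12, -12), (316, 128, 1, -12), (340, 128, 12, -12)]
6 [(290, 126, -12, -14), (316, 126, 1, -14), (340, 125, 12, -14)]
10 [(290, 119, -10, -31), (316, 118, 1, -35), (340, 119, 11, -31)]
14 [(290, 117, -10, -32), (316, 117, 1, -33), (340, 117, 11, -30)]
18 [(290, 115, -10, -33), (316, 115, 1, -35), (340, 115, 11, -32)]
22 [(290, 114, -10, -33), (316, 113, 1, -34), (340, 114, 11, -32)]
30 [(290, 111, -10, -33), (316, 110, 1, -35), (340, 111, 11, -31)]
230 [(290, 19, -13, -32), (316, 21, 1, -36), (340, 18, 13, -29)]
236 [(290, 16, -13, -31), (316, 17, 1, -34), (340, 15, 13, -30)]
240 [(290, 14, -13, -32), (316, 15, 1, -34), (340, 13, 13, -30)]
244 [(290, 11, -13, -31), (316, 13, 1, -34), (340, 11, 13, -31)]
248 [(290, 8, -13, -28), (316, 10, 1, -34), (340, -4, 16, 0)]
252 [(290, 8, -13, -33), (316, 0, 1, -17), (340, -7, 16, -1)]
256 [(290, 6, -13, -34), (316, -3, 1, -16), (340, -21, 18, 24)]
```

View pics/w5.png

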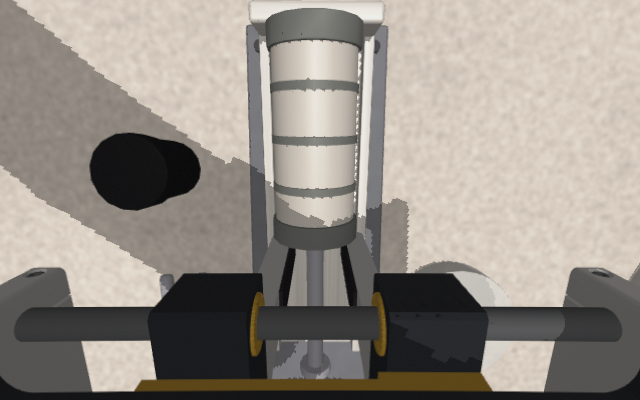

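The cartridge's high end ring is against the stop plate at (316,10), and the push force jumped to 24 N. I back off, lift and check.

```bash
python3 -m creep '[[[-2,0,0],[0,0,0]],[[-2,0,0],[0,0,0]],[[-4,0,0],[0,0,0]],[[-4,0,0],[0,0,0]],[[0,0,0],[0,0,0]]]'
python3 -m creep '[[[0,0,-15],[0,0,0]],[[-5,0,-35],[0,0,0]],[[-10,0,-45],[0,0,0]],[[-10,0,-45],[0,0,0]],[[-10,0,-40],[0,0,0]],[[-10,0,-30],[0,0,0]],[[0,0,0],[0,0,0]],[[0,0,0],[0,0,0]]]'
python3 - <<'E'
from fit import *
o=get_obs(); im,d=eyes.grab_frame('wrist'); cv2.imwrite('pics/w6.png',im)
c=eyes.camera_info('wrist'); K=np.array(c['intrinsics']);H=np.array(c['hand_eye'])
tool=lambda u,v:(1000*(H[:3,:3]@(ray((u,v),K,c['k1'])*d[v,u])+H[:3,3])).round(0).astype(int).tolist()
for v in list(range(10,60,4))+list(range(220,300,8)): print(v,[(u,*tool(u,v)) for u in [305,316,328] if d[v,u]>0])
print(o['ee_pos'],o['ft_force'])
E
```

```text
time_s: 12.95
ee_pos: [0.4835, 0.0151, 0.0503]
tool_rot: [-0.052, 0.532, 0.844, 0.032]
ft_force: [0.3, -0.1, 0.1]
finger_gap: 0.0283
grasp_force: 0.0
time_s: 13.75
ee_pos: [0.5137, -0.0477, 0.2532]
tool_rot: [-0.051, 0.532, 0.844, 0.033]
ft_force: [0.2, 0.2, -0.4]
finger_gap: 0.028
grasp_force: 0.0
10 [(305, 212, -15, 280), (316, 212, -1, 280), (328, 212, 15, 281)]
14 [(305, 207, -15, 280), (316, 207, -1, 279), (328, 207, 15, 279)]
18 [(305, 179, -12, 196), (316, 180, 0, 197), (328, 179, 13, 196)]
22 [(305, 170, -12, 177), (316, 170, 0, 175), (328, 171, 12, 179)]
26 [(305, 167, -12, 179), (316, 166, 0, 176), (328, 167, 12, 179)]
30 [(305, 163, -12, 178), (316, 162, 0, 175), (328, 164, 12, 180)]
34 [(305, 160, -12, 180), (316, 159, 0, 177), (328, 160, 12, 183)]
38 [(305, 156, -12, 179), (316, 156, 0, 177), (328, 157, 12, 182)]
42 [(305, 152, -12, 180), (316, 152, 0, 177), (328, 153, 12, 182)]
46 [(305, 148, -12, 180), (316, 148, 0, 177), (328, 149, 12, 181)]
50 [(305, 144, -12, 180), (316, 144, 0, 177), (328, 145, 13, 181)]
54 [(305, 141, -12, 179), (316, 140, 0, 178), (328, 141, 13, 181)]
58 [(305, 137, -12, 180), (316, 136, 0, 177), (328, 137, 13, 182)]
220 [(316, -66, -1, 239), (328, -66, 16, 238)]
228 [(305, -77, -17, 236), (316, -77, -1, 237), (328, -77, 16, 236)]
236 [(305, -78, -15, 207), (316, -82, -1, 218), (328, -77, 15, 205)]
244 [(305, -76, -14, 176), (316, -76, 0, 176), (328, -76, 14, 176)]
252 [(305, -89, -14, 181), (316, -87, 0, 177), (328, -90, 15, 183)]
260 [(305, -100, -15, 181), (316, -99, 0, 177), (328, -101, 15, 183)]
268 [(305, -111, -15, 180), (316, -109, 0, 177), (328, -113, 15, 184)]
276 [(305, -131, -15, 195), (316, -121, -1, 177), (328, -148, 17, 228)]
284 [(305, -140, -15, 191), (316, -136, -1, 184), (328, -147, 16, 203)]
292 [(305, -149, -15, 185), (316, -147, -1, 182), (328, -153, 16, 192)]
[ 0.51367577 -0.04773691  0.25323657] [ 0.18344928  0.21109993 -0.40472675]
```

View pics/w6.png

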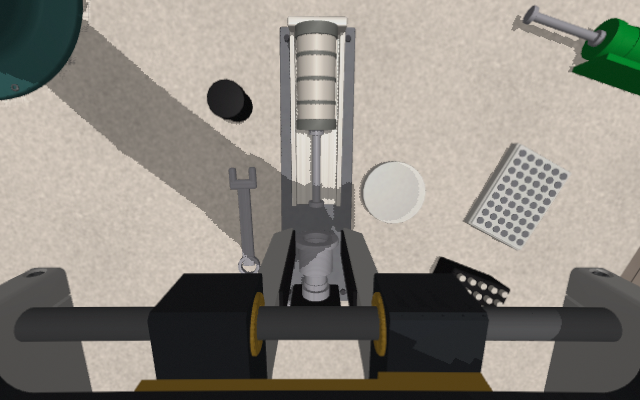

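The picture shows the cartridge flat against the stop (316,22), with the nipple clear of the coupling (316,205). The flange front is back where it started (-76 mm measured, -76.4 expected). The canister, dish and wrench are undisturbed.

```bash
python3 -c "
from rig import sign_off
print(sign_off())"
```

```text
the job is handed in; nothing more can be done
None
```

The job is handed in at about 14 s of the 42 s allowed: the sleeve was bottomed at roughly 25 N and is fully forward again, the cartridge lies flat on the ramp against the top stop, and nothing else on the bench was disturbed as far as the last picture shows.

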